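Start the clamp screw without cross-threading it

TASK

The black-knobbed screw has only been dropped into the brass boss of the specimen clamp and sits on its first thread. Without lifting it out, turn it backward (anticlockwise from above) just until it drops over the thread start, then turn it forward (clockwise) one full turn from that drop. Finish with the gripper still closed on the knob, holding the started screw; do not let go at the end, and leave the things round about where they are.

Things in the scene. Friction and masses are not known exactly. Their poses are not given: they have to be found in the camera images.
- clamp_frame: Specimen clamp fixed to the bench (place and yaw vary): dark steel base 84x140x10 mm, two grey pillars, grey bridge 50x136 mm, its top 52 mm above the bench (two screw heads on it reach 57 mm), and on it a brass boss 48 mm in diameter, 78 mm above the bench. Origin on the bench, on the boss's vertical axis; z up, y along the bridge.
- boss_mouth (a point): Centre of the brass boss's top face, 78 mm above the bench, on the screw's axis. Inside is a right-handed two-start thread, lead 12 mm a turn (clockwise from above goes down), its two starts half a turn apart; where they lie cannot be seen.
- clamp_screw: Loose screw, about 0.2 kg, upright in the boss, 0.7 mm radial play. Round black ribbed knob, diameter 36 mm, 28 mm high, straight sides (grip at any yaw), on a 20 mm steel shank with coarse thread. Origin: centre of the knob's underside; z up along the screw, x to the white line. Rests by its weight; turning takes under 0.1 N m; 1 mm axial play in the thread.
- knob_centre (a point): Middle of the knob, 14 mm above its underside. Turned backward the screw climbs 12 mm a turn, for 0.1 to 0.4 turn, until the knob's underside is 26 mm above the boss's top; then it drops 6 mm if loose or pressed down. In a firm grip it does not fall until the grip is eased. After the turn forward the underside is still about 8 mm above the boss.
- screw_mark (a point): Outer end of the white radial line on top of the knob, 15 mm from the axis and 28 mm above the knob's underside.
- tin: Bystander, to be left where it is: round grey tin with a lid, 64x64x22 mm, origin at the centre of its underside.
- black_specimen: Bystander, to be left where it is: black moulded puck, 30x30x18 mm, origin at the centre of its underside.
- ref_block: Bystander, to be left where it is: round steel block, 56x56x16 mm, origin at the centre of its underside.
Not all that is in view belongs to the job. What is shaped like the clamp_screw but orange or pink is not meant.

How it is judged (in metres and radians):
On the way, in this order (a step that is already met when the one before it is completed fails the run):
1. the screw has been turned backward over the thread start and has dropped onto the next thread (z of clamp_screw in the frame of clamp_frame between 0.095 and 0.1012 m and x of screw_mark in the frame of clamp_frame above 0.0075 m and horizontal distance between clamp_screw and boss_mouth below 0.003 m and angle between clamp_screw's own z axis and vertical below 0.12 rad), for 0.1 s.
2. the screw has been turned half a turn forward, down the thread (z of clamp_screw in the frame of clamp_frame between 0.0885 and 0.096 m and x of screw_mark in the frame of clamp_frame below -0.0075 m and horizontal distance between clamp_screw and boss_mouth below 0.003 m and angle between clamp_screw's own z axis and vertical below 0.12 rad), for 0.02 s.
At the end, for the whole second after the job is handed in: The screw is still and upright in the boss (tilt under 0.12 rad), one turn (about 0.8 to 1.1 turn) forward of the drop, its knob's underside 5 to 12 mm above the boss's top face, and the fingers still press on it with more than 3 N when the program ends and for the second after (z of clamp_screw in the frame of clamp_frame between 0.083 and 0.09 m and x of screw_mark in the frame of clamp_frame above 0.0075 m and horizontal distance between clamp_screw and boss_mouth below 0.003 m and angle between clamp_screw's own z axis and vertical below 0.12 rad and contact force between the fingers and clamp_screw above 3 N and linear speed of clamp_screw below 0.01 m/s and angular speed of clamp_screw below 0.1 rad/s); the arm keeps its last pose, push and grip.
It fails at once if the screw is lifted out of the thread (more than 6 mm above the crest) (z of clamp_screw in the frame of clamp_frame above 0.11 m).
It fails at once if a bystander is pushed more than 20 mm (distance of any of tin, black_specimen, ref_block from where it was at the start of the episode above 0.02 m).
It also fails if it takes over 70 s, if anything falls off the work surface, if the arm or the gripper's body presses on something with over 40 N, if the wrist force passes 120 N, or if a joint passes its speed limit or range.

ROBOT

A 6-joint arm with a two-finger parallel gripper is mounted at the origin on a cart in front of the work surface, level with it; the furniture and walls round the work are solid. World frame = base frame: x ahead of the robot, y to its left, z up, the work surface at z = 0. Lengths are in m, angles in degrees, forces in N, time in s.
With the tool pointing down it reaches from about 0.3 to 0.95 m from the base axis. Payload 3.1 kg.
Tool frame: the origin (TCP) lies on the centre line of the jaws, within the pads' length; the fingertips stand 8 mm ahead of it and the grasp point (between the pads) lies 11 mm behind it; x points along the fingers, z is the direction in which the jaws open and shut, and the axes are right-handed (so a half turn about x gives the same grasp; the last joint's range is limited). The gripper opens to 85 mm and grips with 20 to 120 N. Pads are 22 mm wide; open, the fingers measure 114 mm over their backs; the gripper's body (76 mm by 85 mm) begins 54 mm behind the grasp point. The pads swing forward as they close: fully open they stand 13 mm farther back than shut.
Start: joints at [-71.946, 17.653, 93.61, -0, 68.738, -3.994], TCP at [0.235, -0.579, 0.239] pointing down, gripper open.
Joint ranges: [-175.34, 175.34], [-45.06, 112.39], [2.9, 150.54], [-68.45, 248.45], [3.09, 151.38], [-168.51, 168.51]. Speed limits (degrees/s): [159.86, 159.86, 180, 180, 180, 180].

INTERFACE

Orientations are given as a 3x3 rotation matrix whose columns are the frame's x, y, z axes.
In Python, from plant import env, snapshot, calibration, close_job, get_time_s, get_qpos, get_dq, get_joint_efforts, get_tcp_pos, get_ee_rot, get_contact_force, get_wrist_torque, get_finger_gap gives the robot as it stands. Calls block until the motion is done:
- env.move_ptp(position, orientation): joint-space move of the TCP to a pose.
- env.servo_line(position, rot=None, v=0.15, contact_N=None): straight line of the TCP; rot=None keeps the orientation; v is the mean speed in m/s. With contact_N (N) it stops when the force on the tool has changed by that much, and returns True; else False.
- env.goto_joints(angles): joint-space move.
- env.move_gripper(opening): finger opening in m; the grip force is fixed at half the most; returns when the fingers have stopped.
- env.dwell(seconds).
- env.solve_ik(position, orientation): joint angles nearest the present ones, or None.
- snapshot(name): name is "scene" or "top" or "wrist"; returns (picture, depth): 400x640x3 uint8, red, green, blue; 400x640 float32, m along the optical axis (not along the pixel's ray), 0 where there is no reading.
- calibration(name): a dict with "fx", "fy", "cx", "cy" (pixels), "k1" (the pictures are not rectified: a ray, as slopes to the right and down, at radius r is drawn at 1 + k1 r^2 times it, then the intrinsics apply), "T" (4x4, takes a point from camera to world coordinates). Camera axes: x right, y up, looking along -z (the intrinsics and any distortion apply to the point x, -y, -z); pixel columns grow to the right and rows downward; lengths in m; the calibration is good to about 2 mm. A picture is of the moment at which its call begins: read the wrist's pose just before it. calibration takes no time and is no camera call; for the wrist camera it gives the pose at the moment of the call.
A pose or a line that the arm cannot do raises env.MotionError and nothing moves.
- close_job(): hands the job in, once; it reports no verdict.
Readings, each from a call of its own:
- get_time_s(): time.
- get_qpos(): joint angles.
- get_dq(): joint speeds.
- get_joint_efforts(): joint torques, N m.
- get_tcp_pos(): TCP position.
- get_ee_rot(): TCP orientation.
- get_contact_force(): force on the tool from outside, world axes, zero at the start.
- get_wrist_torque(): the same for the moment, N m.
- get_finger_gap(): finger opening in m.
Only numpy, scipy, OpenCV 4.12 (cv2) and the standard library are available. Lean on these libraries where they do the work, as an engineer would, in place of code of your own. Each camera call takes 0.05 s, during which the arm holds its last target.

## Working session

There is one attempt and no reset: what is moved stays moved. The work goes in short steps, each a Python script; the robot and the scene stay as the last script left them, time stands still between calls to the robot, and variables do not carry over. Pictures are saved under pics/ and viewed, and the job is handed in when it is done.

```bash
ls; mkdir -p pics
python3 - <<'E'
from plant import *
import cv2
for n in ("scene","top","wrist"):
    p,d=snapshot(n); cv2.imwrite(f"pics/{n}0.png",p[:,:,::-1]); c=calibration(n); print(n,c)
print(get_time_s(),get_finger_gap(),get_tcp_pos(),get_ee_rot())
E
```

```text
pics
scene {'fx': 441.6301729714289, 'fy': 441.6301729714289, 'cx': 320.35722054573466, 'cy': 196.8229595890329, 'k1': -0.06722722899397326, 'T': array([[ 0.87055159,  0.34213308, -0.35367341,  0.23193079],
       [-0.49197254,  0.59033161, -0.63989969, -0.74397602],
       [-0.01014626,  0.7310633 ,  0.6822342 ,  0.8106253 ],
       [ 0.        ,  0.        ,  0.        ,  1.        ]])}
top {'fx': 443.52097811346476, 'fy': 443.52097811346476, 'cx': 325.6283299966379, 'cy': 195.2490353152793, 'k1': -0.012639813219761582, 'T': array([[ 0.02522109,  0.99791949, -0.05933457,  0.50175648],
       [-0.99960396,  0.02591577,  0.01096756, -0.03862923],
       [ 0.01248244,  0.05903446,  0.9981779 ,  1.37315696],
       [ 0.        ,  0.        ,  0.        ,  1.        ]])}
wrist {'fx': 326.61455156506923, 'fy': 326.61455156506923, 'cx': 322.9623660410849, 'cy': 195.9301081126178, 'k1': 0.02022669977895903, 'T': array([[ 0.37635873,  0.87864768,  0.29382368,  0.30857688],
       [-0.92647109,  0.35772686,  0.11697359, -0.54771006],
       [-0.00233005, -0.31624318,  0.9486753 ,  0.37326522],
       [ 0.        ,  0.        ,  0.        ,  1.        ]])}
0.15 0.08539593605770819 [ 0.2343709  -0.57871166  0.23828818] [[-5.50168797e-04  9.26879769e-01  3.75357950e-01]
 [ 1.74256363e-03  3.75358326e-01 -9.26878142e-01]
 [-9.99998330e-01  1.44145678e-04 -1.82165741e-03]]
```

View pics/scene0.png

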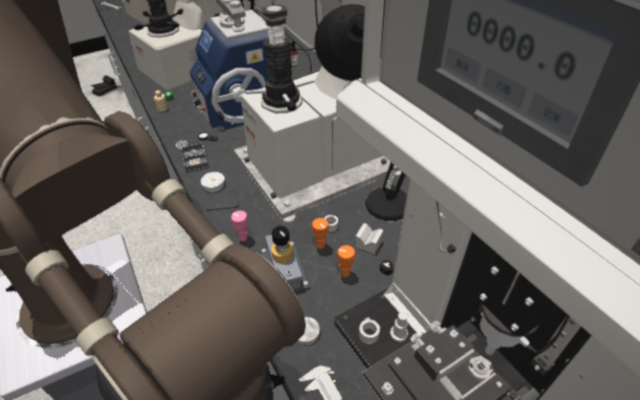

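View pics/top0.png

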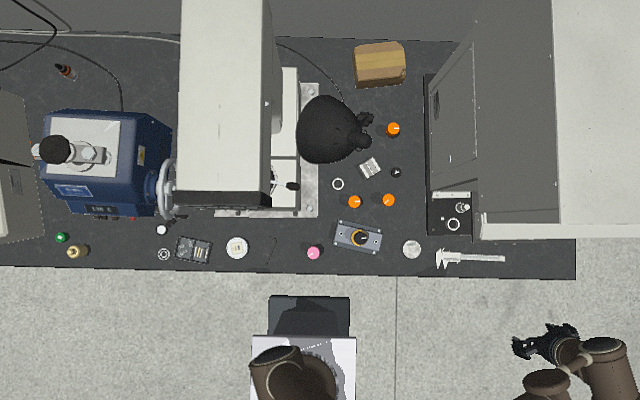

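The scene view shows the black knob on the brass boss at (281,237), and the top view shows it at (359,238). Things that could be mistaken for it, in the top view: orange (354,202), (388,200) and (393,129), pink (314,253), black puck (396,172). The black one on the brass boss fits the description, so I'll check it in a close crop.

```bash
cat > h.py <<'E'
import numpy as np, cv2
from plant import *
def K(c): return np.array([[c['fx'],0,c['cx']],[0,c['fy'],c['cy']],[0,0,1.]])
def ray(c,uv):
    # model: pixel = s*(1+k1 r^2)
    D=np.array([c['k1'],0,0,0,0.])
    s=cv2.undistortPoints(np.array([[uv]],float),K(c),D)[0,0]
    d=c['T'][:3,:3]@np.array([s[0],-s[1],-1.])
    return c['T'][:3,3],d
def onplane(c,uv,z):
    o,d=ray(c,uv); return o+d*(z-o[2])/d[2]
def proj(c,P):
    p=c['T'][:3,:3].T@(np.asarray(P)-c['T'][:3,3]); s=np.array([p[0],-p[1]])/-p[2]
    s=s*(1+c['k1']*(s@s)); return np.array([c['fx']*s[0]+c['cx'],c['fy']*s[1]+c['cy']])
def point(c,uv,depth):
    o,d=ray(c,uv); return o+d*depth
E
python3 - <<'E'
from h import *
p,d=snapshot("top"); c=calibration("top")
cr=p[195:280,290:440,::-1]
cv2.imwrite("pics/topcrop.png",cv2.resize(cr,None,fx=5,fy=5,interpolation=cv2.INTER_CUBIC))
p2,d2=snapshot("scene"); c2=calibration("scene")
cv2.imwrite("pics/scenecrop.png",cv2.resize(p2[210:310,230:360,::-1],None,fx=6,fy=6,interpolation=cv2.INTER_CUBIC))
for uv in [(359,238),(314,253),(354,202),(388,200),(396,172),(412,249),(237,247)]:
    print(uv,point(c,uv,d[uv[1],uv[0]]).round(3))
E
```

```text
(359, 238) [ 0.458 -0.149  0.13 ]
(314, 253) [ 0.41  -0.023  0.082]
(354, 202) [ 0.561 -0.136  0.082]
(388, 200) [ 0.569 -0.235  0.083]
(396, 172) [ 0.659 -0.268  0.021]
(412, 249) [ 0.425 -0.321  0.02 ]
(237, 247) [0.419 0.21  0.027]
```

View pics/topcrop.png

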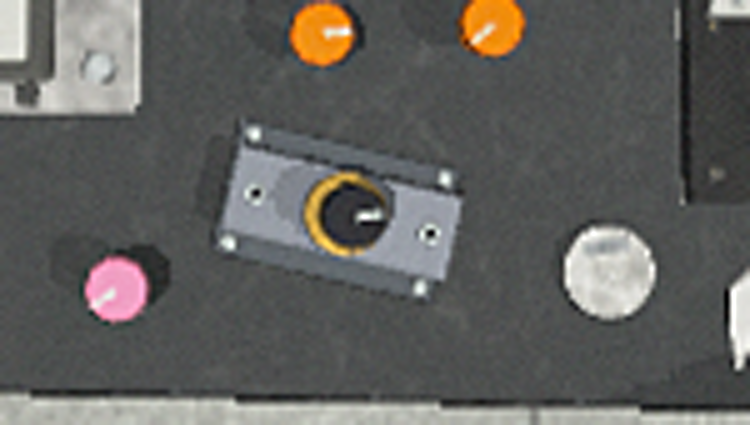

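View pics/scenecrop.png

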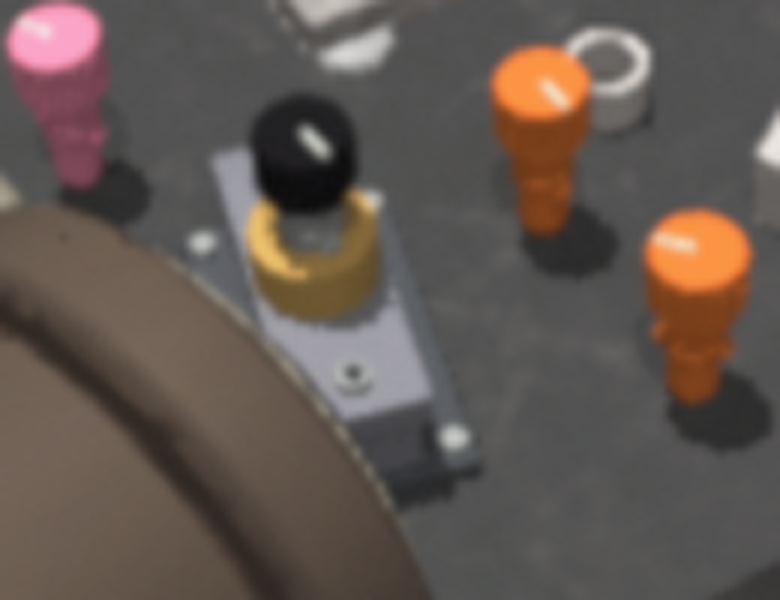

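The crop confirms it: the black knob sits on the brass boss, at about (361,238) in the top view, top height 0.13 m. Next I refine the position and hover over it.

```bash
cat >> h.py <<'E'
def R(yaw):
    a=np.radians(yaw); x=np.array([0,0,-1.]); z=np.array([np.cos(a),np.sin(a),0]); return np.column_stack([x,np.cross(z,x),z])
E
python3 - <<'E'
from h import *
p,d=snapshot("top"); c=calibration("top")
for uv in [(485,230),(470,240),(440,150),(500,225),(335,130),(290,190),(460,210)]: print(uv,point(c,uv,d[uv[1],uv[0]]).round(3))
# knob: dark mask near 361,238
g=p[225:252,345:380].max(2); m=(g<45).astype(np.uint8)
dd=d[225:252,345:380]
P=[point(c,(u+345,v+225),dd[v,u]) for v in range(27) for u in range(35) if dd[v,u]>0]
P=np.array(P); k=P[P[:,2]>0.118]; print(len(k),k.mean(0),np.median(k[:,2]),k.min(0),k.max(0))
b=P[(P[:,2]>0.07)&(P[:,2]<0.09)]; print(b.mean(0),np.median(b[:,2]))
mid=(k.min(0)+k.max(0))/2
for yaw in (-139,-110,-68,-20,0):
  q=env.solve_ik([mid[0],mid[1],0.26],R(yaw)); print(yaw,None if q is None else np.round(q,1))
E
```

```text
(485, 230) [ 0.494 -0.346  0.551]
(470, 240) [ 0.456 -0.505 -0.002]
(440, 150) [ 0.699 -0.352  0.21 ]
(500, 225) [ 0.504 -0.374  0.549]
(335, 130) [ 0.68  -0.063  0.518]
(290, 190) [0.576 0.036 0.297]
(460, 210) [ 0.545 -0.438  0.109]
135 [ 0.45805425 -0.15146778  0.13077999] 0.13090956665252196 [ 0.44180987 -0.16838941  0.12167595] [ 0.47530515 -0.13443452  0.13847701]
[ 0.45998097 -0.14335034  0.07866482] 0.0785805716740211
-139 [-23.4   0.5 111.   -0.   68.5 115.6]
-110 [-23.4   0.5 111.   -0.   68.5  86.6]
-68 [-23.4   0.5 111.   -0.   68.5  44.6]
-20 [-23.4   0.5 111.   -0.   68.5  -3.4]
0 [-23.4   0.5 111.   -0.   68.5 -23.4]
```

Run:
```python
from h import *
q=np.array(env.solve_ik([0.459,-0.151,0.27],R(-139))); 
q0=np.array(get_qpos()); q1=q.copy(); q1[0]=q0[0]; q1[5]=q0[5]
env.goto_joints(list(q1)); print(get_contact_force().round(1)); 
env.goto_joints(list(q))
print(get_tcp_pos(),get_time_s(),get_contact_force())
c=calibration("wrist"); p,d=snapshot("wrist"); np.savez("w1.npz",p=p,d=d,T=c["T"])
cv2.imwrite("pics/wrist1.png",p[:,:,::-1]); print(proj(c,[0.459,-0.151,.13]))
```

```text
[-0.8  0.1  0.5]
[ 0.45915064 -0.15154751  0.26979212] 2.7417 [ 0.46188219  0.92072232 -0.30836171]
[321.97656578 183.6738861 ]
```

View pics/wrist1.png

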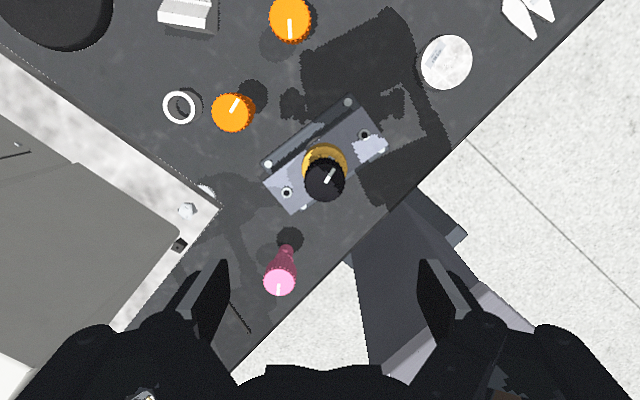

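The knob is at (325,180) with the mark pointing to the upper right. The boss is behind it at (324,158), and the bridge screw heads are at (287,192) and (364,135). Measuring precisely.

```bash
cat > meas.py <<'E'
from h import *
def meas(p,d,c,guess,zt,name=None,draw=None,half=45):
    u0,v0=[int(round(x)) for x in proj(c,[*guess,zt])]
    vv,uu=np.mgrid[v0-half:v0+half,u0-half:u0+half]; vv=vv.ravel();uu=uu.ravel()
    ok=(vv>=0)&(vv<400)&(uu>=0)&(uu<640); vv=vv[ok];uu=uu[ok]
    dd=d[vv,uu]; P=np.array([point(c,(u,v),z) if z>0 else [9,9,9] for u,v,z in zip(uu,vv,dd)])
    col=p[vv,uu].astype(int)
    near=np.hypot(P[:,0]-guess[0],P[:,1]-guess[1])<0.035
    top=near&(P[:,2]>zt-0.012)&(P[:,2]<zt+.03)
    K_=P[top]; h=np.median(K_[:,2]); tp=K_[np.abs(K_[:,2]-h)<0.004]
    (cx,cy),r=cv2.minEnclosingCircle(tp[:,:2].astype(np.float32))
    wm=top&(col.min(1)>140)
    # white pixels projected on plane h
    W=np.array([onplane(c,(u,v),h) for u,v in zip(uu[wm],vv[wm])])
    out=dict(h=h,c=(cx,cy),cm=tp.mean(0)[:2],r=r,n=len(tp),nw=len(W))
    if len(W)>2:
        wc=W.mean(0)[:2]-tp.mean(0)[:2]; out['mark']=np.degrees(np.arctan2(wc[1],wc[0])); out['mr']=np.hypot(*wc)
    return out,P,col,uu,vv
E
python3 - <<'E'
from meas import *
z=np.load("w1.npz"); c=calibration("wrist"); c["T"]=z["T"]; p,d=z["p"],z["d"]
o,P,col,uu,vv=meas(p,d,c,(0.459,-0.151),0.13); print(o)
b=(np.abs(P[:,2]-0.078)<0.005)&(np.hypot(P[:,0]-.459,P[:,1]+.151)<.045); print("boss z",np.median(P[b][:,2]),b.sum())
# boss rim: yellow pixels farthest
y=(col[:,0]-col[:,2]>50); W=np.array([onplane(c,(u,v),.078) for u,v in zip(uu[y],vv[y])])
y2=b&y; Q=P[y2]; (x,yy),r=cv2.minEnclosingCircle(Q[:,:2].astype(np.float32)); print("boss circ",x,yy,r)
for uv in [(287,192),(364,135)]: print(onplane(c,uv,.057), point(c,uv,d[uv[1],uv[0]]))
x0,y0=280,110
cv2.imwrite("pics/w1c.png",cv2.resize(p[y0:y0+110,x0-20:x0+110,::-1],None,fx=5,fy=5,interpolation=cv2.INTER_CUBIC))
E
```

```text
{'h': np.float64(0.1302067199865844), 'c': (0.45850956439971924, -0.1527642458677292), 'cm': array([ 0.45918162, -0.15349032]), 'r': 0.01866184175014496, 'n': 1281, 'nw': 65, 'mark': np.float64(-88.36589446223105), 'mr': np.float64(0.006276221727831404)}
boss z 0.07798099279313847 595
boss circ 0.45871463418006897 -0.15350645780563354 0.023646855726838112
[ 0.46824034 -0.1017254   0.057     ] [ 0.46822021 -0.10167368  0.05683732]
[ 0.44674499 -0.20422333  0.057     ] [ 0.44694737 -0.20424862  0.05809082]
```

View pics/w1c.png

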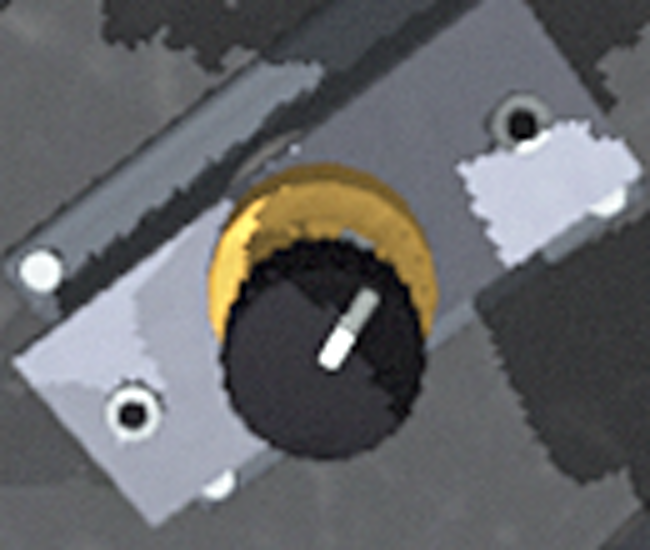

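Measured so far:
- **Axis:** (0.4588, -0.1534). The boss circle and the screw-head midpoint agree.
- **Knob:** top at 0.1302, so the underside is at about 0.1022. Its radius of 18.6 mm matches.
- **Bridge:** direction is 78.2°, so clamp x is at -11.8° and the mark is about -76° from it.
- **Prediction:** about 0.15 turn of climb, which puts the mark near clamp +x at the drop. That is consistent with the judging.

Next I descend and close the gripper, using the forces to centre it.

Run:
```python
from h import *
z=np.load("w1.npz"); c=calibration("wrist"); c["T"]=z["T"]
a=onplane(c,(326,182),.130);b=onplane(c,(334.4,169),.130);print(a,b,np.degrees(np.arctan2(b[1]-a[1],b[0]-a[0])))
C=[0.4588,-0.1534]
env.servo_line([*C,0.16],rot=R(-120),v=0.1)
env.servo_line([*C,0.107],v=0.06)
f0=get_contact_force(); print(get_tcp_pos(),f0.round(2),get_time_s())
env.move_gripper(0.0); env.dwell(.2)
f=get_contact_force(); r=get_ee_rot(); print(get_finger_gap(),f.round(2),"tool",(r.T@(f-f0)).round(2),get_wrist_torque().round(2),get_tcp_pos(),get_time_s())
p,d=snapshot("wrist"); np.savez("w2.npz",p=p,d=d,T=calibration("wrist")["T"]); cv2.imwrite("pics/wrist2.png",p[:,:,::-1])
```

```text
[ 0.4573464  -0.15446048  0.13      ] [ 0.45956306 -0.16799221  0.13      ] -80.69687009588475
[ 0.45920875 -0.15358889  0.10731577] [0.39 0.1  0.31] 5.075
0.03428186208133279 [-1.52  0.99  6.08] tool [-5.77 -2.09  0.18] [ 0.12  0.21 -0.02] [ 0.45908784 -0.15346309  0.10745723] 5.7917
```

View pics/wrist2.png

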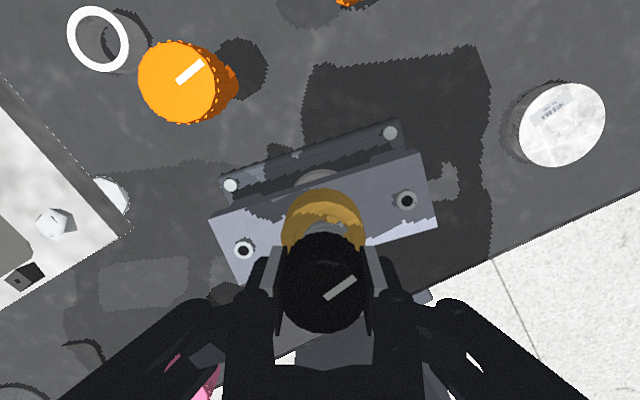

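The gripper is closed on the knob at (322,282) in the wrist view, with a gap of 34 mm and small lateral forces, so it is well centred. Now I turn backward along the helix in small chunks, watching the forces.

```bash
cat >> h.py <<'E'
C0=[0.4588,-0.1534]
def turn(z0,y0,dy,step=15,rate=35.,C=C0,log=True):
    """helix: + = backward/up"""
    n=max(1,int(np.ceil(abs(dy)/step)))
    for i in range(1,n+1):
        y=y0+dy*i/n; z=z0+0.012*(dy*i/n)/360
        dist=max(0.012*abs(dy/n)/360,1e-4)
        env.servo_line([*C,z],rot=R(y),v=dist/(abs(dy/n)/rate))
        if log:
            f=get_contact_force(); print(round(y,1),"z",get_tcp_pos()[2].round(4),"f",f.round(1),"t",get_wrist_torque().round(2),round(get_time_s(),2))
E
python3 - <<'E'
from h import *
turn(0.107,-120,45)
r=get_ee_rot(); print(np.degrees(np.arctan2(r[1,2],r[0,2])))
p,d=snapshot("wrist"); cv2.imwrite("pics/wrist3.png",p[:,:,::-1])
E
```

```text
-105.0 z 0.108 f [-1.2  0.5  5.7] t [0.01 0.21 0.04] 6.25
-90.0 z 0.1085 f [-1.   0.1  6. ] t [-0.01  0.1   0.03] 6.66
-75.0 z 0.1089 f [-0.4 -0.6  5.4] t [-0.13  0.06  0.04] 7.07
-75.2509687884019
```

View pics/wrist3.png

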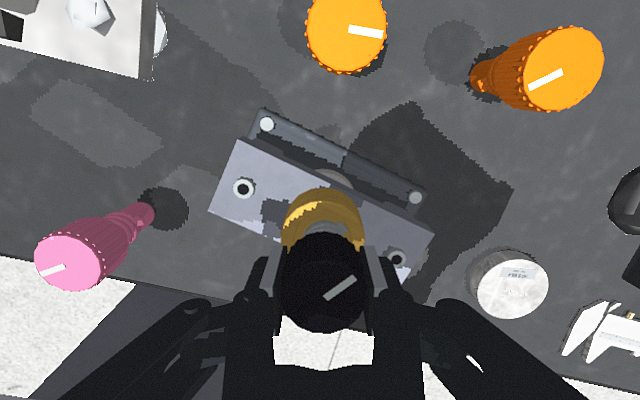

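The mark is still at (340,288) relative to the jaws, so the screw is turning with the gripper. I continue until the upward reaction disappears, which marks the crest.

Run:
```python
from h import *
z=0.107+0.012*45/360; y=-75
for i in range(7):
    turn(z,y,8); z+=0.012*8/360; y+=8
    if get_contact_force()[2]<1.5: break
print(y,z)
```

```text
-67.0 z 0.109 f [ 0.2 -0.2  4.6] t [-0.14 -0.02  0.01] 7.41
-59.0 z 0.1084 f [ 0.8 -0.5 -0.5] t [-0.19 -0.22  0.03] 7.7
-59 0.10903333333333333
```

The reaction vanished after about 57° (I predicted about 54°), so that is the crest. I add a small margin, then ease the grip slightly and look.

Run:
```python
from h import *
turn(0.109033,-59,14,step=14)
env.move_gripper(0.042); env.dwell(0.4)
print(get_finger_gap(),get_contact_force().round(2),get_tcp_pos().round(4),get_time_s())
c=calibration("wrist");p,d=snapshot("wrist"); np.savez("w4.npz",p=p,d=d,T=c["T"]); cv2.imwrite("pics/wrist4.png",p[:,:,::-1])
from meas import meas
for zt in (.13,.126): print(meas(p,d,c,C0,zt)[0])
```

```text
-45.0 z 0.1089 f [ 1.7 -1.3 -3.3] t [-0.24 -0.38 -0.02] 8.09
0.04204876149582026 [ 0.44  0.15 -0.14] [ 0.4588 -0.1534  0.1096] 8.7333
{'h': np.float64(0.12681201074711107), 'c': (0.457992821931839, -0.15245762467384338), 'cm': array([ 0.45889359, -0.15117681]), 'r': 0.018999148160219193, 'n': 5126, 'nw': 16, 'mark': np.float64(-58.764280826407266), 'mr': np.float64(0.011868000717739944)}
{'h': np.float64(0.1267456440476649), 'c': (0.45812034606933594, -0.152349054813385), 'cm': array([ 0.45898682, -0.15107088]), 'r': 0.019053883850574493, 'n': 5172, 'nw': 16, 'mark': np.float64(-59.6197278849601), 'mr': np.float64(0.011928841812364303)}
```

View pics/wrist4.png

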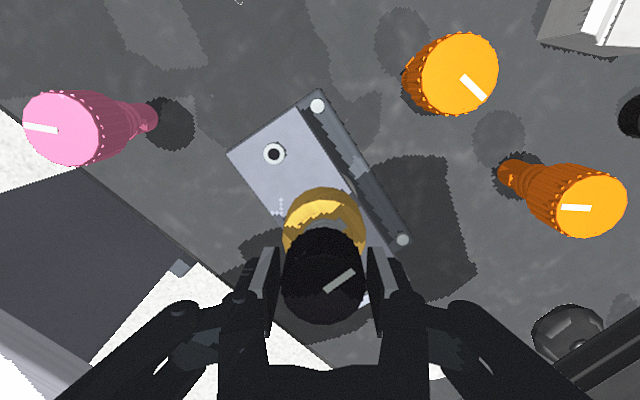

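The knob now sits lower at (323,277), with its top at 0.1268. I check this against the view before the turn and work out the mark angle.

Run:
```python
from meas import *
for n,h in(("w2",.130),("w4",.1268)):
    z=np.load(n+".npz"); c=calibration("wrist"); c["T"]=z["T"]
    print(n,meas(z["p"],z["d"],c,C0,h)[0]["h"])
    a,b=((325,299),(355,277)) if n=="w2" else ((325,293),(354,270))
    a=onplane(c,a,h);b=onplane(c,b,h);print(a,b,np.degrees(np.arctan2(b[1]-C0[1],b[0]-C0[0])), np.degrees(np.arctan2(*(b-a)[1::-1])))
```

```text
w2 0.13026351814865408
[ 0.45720239 -0.15347855  0.13      ] [ 0.46014781 -0.16882935  0.13      ] -85.00766940540326 -79.13842505571957
w4 0.12675661044782877
[ 0.45746819 -0.15397451  0.1268    ] [ 0.47365879 -0.15456925  0.1268    ] -4.499365910208475 -2.103720663126544
```

The drop is confirmed. The knob top went from an expected 0.1327 to 0.1268, about 6 mm, and the mark is about 9° past clamp x. I regrip at the lower height and make the forward turn in two strokes.

Run:
```python
from h import *
env.servo_line([*C0,0.1035],rot=R(-45),v=0.03)
env.move_gripper(0.0); env.dwell(.2); print(get_finger_gap(),get_contact_force().round(1))
turn(0.1035,-45,-138,step=23)
p,d=snapshot("wrist"); cv2.imwrite("pics/wrist5.png",p[:,:,::-1]); print(get_qpos().round(1))
```

```text
0.0345028942753967 [ 0.  -0.3 -0.2]
-68.0 z 0.1028 f [-0.4 -0.6  0.9] t [-0.11  0.11 -0.01] 10.11
-91.0 z 0.102 f [-1.2 -0.5  1. ] t [-0.08  0.17  0.03] 10.66
-114.0 z 0.1012 f [-1.9 -0.7  2. ] t [-0.    0.28  0.01] 11.21
-137.0 z 0.1005 f [-1.1 -0.4  3.2] t [0.08 0.31 0.1 ] 11.76
-160.0 z 0.0997 f [-1.4  1.   2.7] t [0.24 0.24 0.05] 12.31
-183.0 z 0.099 f [1.5 0.7 0.8] t [-0.01 -0.2  -0.04] 12.86
[-23.6  13.3 118.    0.   48.6 159.2]
```

View pics/wrist5.png

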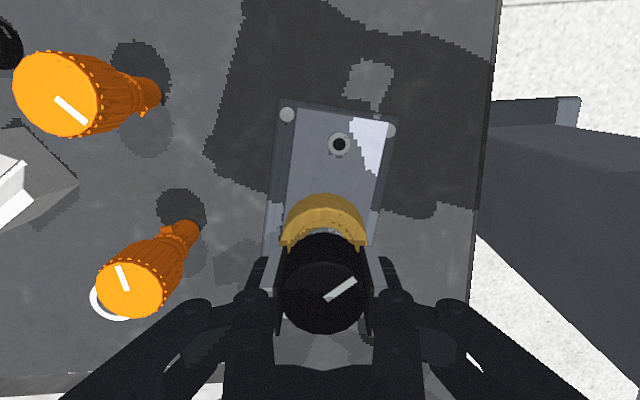

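The mark is unchanged relative to the jaws, at (340,289), so the screw turned 138° forward. I release, rotate back to +44°, regrip and turn the remaining 227°.

Run:
```python
from h import *
z=0.1035-0.012*138/360
env.move_gripper(0.07)
q=np.array(get_qpos()); 
env.goto_joints([*q[:5],q[5]-227]); 
r=get_ee_rot(); print(np.degrees(np.arctan2(r[1,2],r[0,2])),get_tcp_pos(),get_contact_force().round(1))
env.servo_line([*C0,z],rot=R(44),v=0.02)
c=calibration("wrist");p,d=snapshot("wrist"); np.savez("w6.npz",p=p,d=d,T=c["T"]); cv2.imwrite("pics/wrist6.png",p[:,:,::-1])
from meas import meas
print(meas(p,d,c,C0,.122)[0],get_time_s())
```

```text
44.00535041026214 [ 0.45864107 -0.15336561  0.09879771] [0.3 0.4 0.6]
{'h': np.float64(0.12219386039541083), 'c': (0.4577538073062897, -0.15267936885356903), 'cm': array([ 0.45655336, -0.15131191]), 'r': 0.018936583772301674, 'n': 5543, 'nw': 0} 16.9417
```

View pics/wrist6.png

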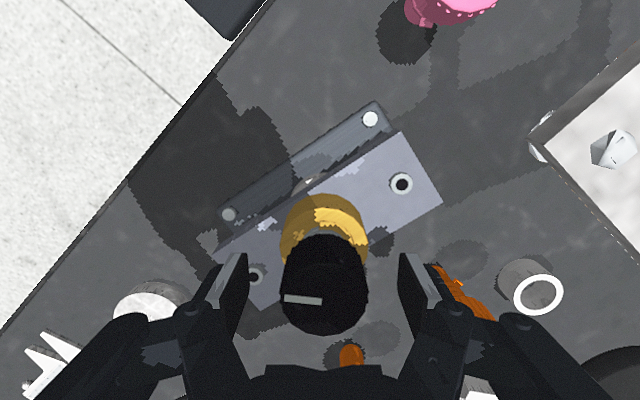

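The knob top at 0.1222 is exactly as predicted for 138°, and the jaws straddle the knob. Regrip and make the final stroke.

Run:
```python
from h import *
z=np.load("w6.npz"); c=calibration("wrist"); c["T"]=z["T"]
a=onplane(c,(322,301),.1222);b=onplane(c,(285,298),.1222); print("mark",np.degrees(np.arctan2(*(b-a)[1::-1])))
z=0.1035-0.012*138/360
env.move_gripper(0.0); env.dwell(.2); print(get_finger_gap(),get_contact_force().round(1))
turn(z,44,-223,step=28)
env.dwell(.5)
print(get_finger_gap(),get_contact_force().round(1),get_qpos().round(1),get_tcp_pos().round(4),get_time_s())
c=calibration("wrist");p,d=snapshot("wrist"); np.savez("w7.npz",p=p,d=d,T=c["T"]); cv2.imwrite("pics/wrist7.png",p[:,:,::-1])
from meas import meas
print(meas(p,d,c,C0,.114)[0],get_time_s())
```

```text
mark -141.45187187856894
0.03486783000988282 [-0.5  0.9  3.1]
16.1 z 0.0983 f [1.3 2.1 3.2] t [ 0.15 -0.19  0.02] 18.18
-11.8 z 0.0973 f [1.4 0.6 3.8] t [ 0.19 -0.26 -0.02] 18.82
-39.6 z 0.0964 f [2.6 0.5 3.5] t [ 0.08 -0.35  0.05] 19.45
-67.5 z 0.0955 f [ 1.4 -0.1  4.6] t [-0.09 -0.36 -0.04] 20.08
-95.4 z 0.0945 f [ 2.2 -1.3  5.7] t [-0.08 -0.34 -0.03] 20.72
-123.2 z 0.0935 f [ 1.4 -1.5  5.2] t [-0.12 -0.32 -0.06] 21.35
-151.1 z 0.0926 f [ 0.6 -0.8  6.1] t [-0.13 -0.3  -0.01] 21.98
-179.0 z 0.0917 f [ 0.8 -0.1  6.6] t [-0.11 -0.2   0.03] 22.62
0.034426906912220154 [ 0.8 -0.5  5.8] [-23.7  14.  118.2  -0.   47.8 155.3] [ 0.4587 -0.1535  0.0917] 23.1167
{'h': np.float64(0.11477846629743033), 'c': (0.4598495066165924, -0.15307080745697021), 'cm': array([ 0.45810464, -0.15451152]), 'r': 0.020337391644716263, 'n': 5604, 'nw': 4, 'mark': np.float64(39.24337167524937), 'mr': np.float64(0.01773727761918938)} 23.1667
```

View pics/wrist7.png

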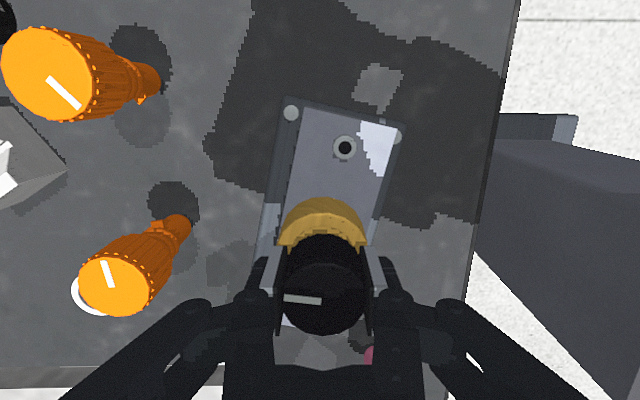

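Run:
```python
from h import *
z=np.load("w7.npz"); c=calibration("wrist"); c["T"]=z["T"]
a=onplane(c,(321,300),.1148);b=onplane(c,(285,298),.1148); print("mark",np.degrees(np.arctan2(*(b-a)[1::-1])),b)
print(get_finger_gap(),get_contact_force().round(1),np.abs(get_dq()).max()); close_job()
```

```text
mark -2.664027375996419 [ 0.47261208 -0.15330567  0.1148    ]
0.03464709100540348 [ 0.4 -0.5  5.8] 0.10304869068958109
the job is handed in; nothing more can be done
```

I turned the screw back over its thread start and then about one full turn forward. I handed the job in with the gripper still closed on the knob, after about 23 s of the 70 s allowed.

- **Backward turn:** I turned 75° while following the thread upward. The upward force vanished at about 57°, against a predicted 54°. I then eased the grip, and the knob top came to rest at 0.1268 m. That is 6 mm below where the turn would have left it, so the screw had dropped onto the next thread.
- **Forward turn:** I turned it 361° in two grips (138° and 223°). After the first, the knob top was at 0.1222 m, as expected.
- **Last checks:**
  - The knob's underside is about 8.8 mm above the boss (0.0868 m).
  - The mark points within about 10° of the clamp's x axis.
  - The fingers are closed on the knob at a 34.6 mm gap, and side forces on the tool are under 1 N.

No check disagreed. Two things I did not measure directly: how hard the fingers press (the grip force is fixed at half the most, about 60 N), and where the bystanders ended up. Nothing I did came near the bystanders, and the last wrist picture does not show all of them.

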